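# Ballast the drive cover and hold it just under its balance point

### The job

The sprung cover of the balancing stand's drive head springs open too early because ballast is missing: with the cover shut, stand a spare lead slug in each empty pocket on top of it, and leave the slugs that are already in pockets where they are. Then lift the cover past its balance point, which with full pockets is at 55 degrees, to a little over 60, ease it back to about 50 degrees, just below balance, and finish while holding it still there so that I can set the interlock cam. Never let the cover fly open or drop, keep the slugs in their pockets, and do not shift the other things on the bench.

Things in the scene. Friction and masses are not known exactly. Their poses are not given: they have to be found in the camera images.
- stand: drive head of the balancing stand, fixed to the bench: a low grey sheet-steel belt housing (185 deep x 244 wide x 80 mm high) on a cast base 230 x 420 mm, a motor on its right (-y) side up to 110 mm high, an arbor bearing on its left up to 76 mm. Origin on the bench under the housing's centre; -x is its front (to the robot), +y its left. Its place and yaw vary
- cover (a joint): opening angle (rad) of the sprung cover on the housing, a plate 250 wide x 185 deep hinged at its far (+x) edge: 0 shut and level, stop at 1.40. Torsion springs lift it, weight shuts it: with full pockets it sinks shut below 0.96 (55 degrees) and springs open above; with two empty it balances near 0.74. Left alone it swings fast. At the bar it takes 3 N to raise from shut, never over 3 N either way up to 1.25
- lift_bar (a point): middle of the cover's lift bar, on its axis: round, 12 mm thick, along the stand's y, 58 mm before the cover's front edge on two flat arms (110 mm clear between them), nothing above it or within 45 mm below it; 86 mm above the bench when shut; 243 mm from the hinge line, level with it when shut. It swings with the cover and can turn between the fingers. Axes: the cover's
- cover_hinge (a point): middle of the cover's hinge line, 86 mm above the bench; the line runs along the stand's y; the axes turn with the cover (parallel to the stand's when shut)
- pocket1 (a point): ballast pocket 1 of 4, a row along the stand's y on top of the cover, 46 mm apart, 1 at the right (-y) end: open square steel cup 30 x 30 mm clear inside, walls 3 mm thick, 17 mm high, square to the stand; takes one slug upright, which stands 15 mm proud. Point: centre of its floor, 90 mm above the bench when shut, 120 mm before the hinge. 10 mm between cups; clear cover before and behind
- pocket2 (a point): ballast pocket 2 of 4, a row along the stand's y on top of the cover, 46 mm apart, 1 at the right (-y) end: open square steel cup 30 x 30 mm clear inside, walls 3 mm thick, 17 mm high, square to the stand; takes one slug upright, which stands 15 mm proud. Point: centre of its floor, 90 mm above the bench when shut, 120 mm before the hinge. 10 mm between cups; clear cover before and behind
- pocket3 (a point): ballast pocket 3 of 4, a row along the stand's y on top of the cover, 46 mm apart, 1 at the right (-y) end: open square steel cup 30 x 30 mm clear inside, walls 3 mm thick, 17 mm high, square to the stand; takes one slug upright, which stands 15 mm proud. Point: centre of its floor, 90 mm above the bench when shut, 120 mm before the hinge. 10 mm between cups; clear cover before and behind
- pocket4 (a point): ballast pocket 4 of 4, a row along the stand's y on top of the cover, 46 mm apart, 1 at the right (-y) end: open square steel cup 30 x 30 mm clear inside, walls 3 mm thick, 17 mm high, square to the stand; takes one slug upright, which stands 15 mm proud. Point: centre of its floor, 90 mm above the bench when shut, 120 mm before the hinge. 10 mm between cups; clear cover before and behind
- slug1: square lead slug, 25 x 25 mm and 32 mm tall, 0.22 kg, upright; all five slugs are alike; origin at the centre of its underside, z up, x and y square to its sides. A spare, standing on the bench at the start
- slug2: square lead slug, 25 x 25 mm and 32 mm tall, 0.22 kg, upright; all five slugs are alike; origin at the centre of its underside, z up, x and y square to its sides. A spare, standing on the bench at the start
- slug3: square lead slug, 25 x 25 mm and 32 mm tall, 0.22 kg, upright; all five slugs are alike; origin at the centre of its underside, z up, x and y square to its sides. A spare, standing on the bench at the start
- slug4: square lead slug, 25 x 25 mm and 32 mm tall, 0.22 kg, upright; all five slugs are alike; origin at the centre of its underside, z up, x and y square to its sides. It stands in one of the pockets at the start, a different one from run to run
- slug5: square lead slug, 25 x 25 mm and 32 mm tall, 0.22 kg, upright; all five slugs are alike; origin at the centre of its underside, z up, x and y square to its sides. It stands in one of the pockets at the start, a different one from run to run
- impeller: bystander: bright stainless impeller 180 mm across, 48 mm high, flat on the bench; origin at its underside
- collar: bystander: knurled steel shaft collar, 50 mm across, 25 mm bore, 26 mm high, standing among the spare slugs; origin at its underside
- mallet: bystander: rubber mallet, head 60 mm thick and 90 mm long, handle 250 mm, lying on the bench; origin on the bench under the middle of its length
- spanner: bystander: steel spanner 190 mm long, lying flat; origin at its middle
- paste_jar: bystander: white plastic jar 60 mm across and 62 mm high with a black cap; origin at its underside
- cone: bystander: grey cast-iron balancing cone standing on the bench, 71 mm across, 56 mm high; origin at its underside

How it is judged (in metres and radians):
On the way, in this order (a step that is already met when the one before it is completed fails the run):
1. all four pockets hold a slug while the cover is shut (distance between any of slug1, slug2, slug3, slug4, slug5 and pocket1 below 0.009 m and distance between any of slug1, slug2, slug3, slug4, slug5 and pocket2 below 0.009 m and distance between any of slug1, slug2, slug3, slug4, slug5 and pocket3 below 0.009 m and distance between any of slug1, slug2, slug3, slug4, slug5 and pocket4 below 0.009 m and value of joint cover below 0.04 rad), for 0.3 s.
2. the cover, with all its slugs in, is raised past its balance point (more than 1.02 rad, 58.5 degrees) in the fingers (distance between any of slug1, slug2, slug3, slug4, slug5 and pocket1 below 0.009 m and distance between any of slug1, slug2, slug3, slug4, slug5 and pocket2 below 0.009 m and distance between any of slug1, slug2, slug3, slug4, slug5 and pocket3 below 0.009 m and distance between any of slug1, slug2, slug3, slug4, slug5 and pocket4 below 0.009 m and value of joint cover above 1.02 rad and contact force between the fingers and cover above 0.3 N), for 0.2 s.
At the end, for the whole second after the job is handed in: the fingers hold the cover still between 0.78 and 0.935 rad open (45 to 53.5 degrees; balance is at 55), after it has been past 58.5 degrees in the fingers, and each of the four pockets holds one upright slug seated on its floor (its underside's centre within 9 mm of the floor's centre) (distance between any of slug1, slug2, slug3, slug4, slug5 and pocket1 below 0.009 m and distance between any of slug1, slug2, slug3, slug4, slug5 and pocket2 below 0.009 m and distance between any of slug1, slug2, slug3, slug4, slug5 and pocket3 below 0.009 m and distance between any of slug1, slug2, slug3, slug4, slug5 and pocket4 below 0.009 m and value of joint cover between 0.78 and 0.935 rad and contact force between the fingers and cover above 0.3 N and velocity of joint cover between -0.15 and 0.15 rad/s); the arm keeps its last pose, push and grip.
It fails at once if the cover flies open or drops (faster than 1.5 rad/s) (velocity of joint cover above 1.5 rad/s or velocity of joint cover below -1.5 rad/s).
It fails at once if a slug that was already in a pocket is taken out (raised more than 12 mm off the floor of the pockets) (z of any of slug4, slug5 in the frame of pocket1 above 0.012 m).
It fails at once if another thing on the bench is shifted by more than 30 mm (distance of any of impeller, collar, mallet, spanner, paste_jar, cone from where it was at the start of the episode above 0.03 m).
It also fails if it takes over 72 s, if anything falls off the work surface, if the arm or the gripper's body presses on something with over 40 N, if the wrist force passes 120 N, or if a joint passes its speed limit or range.

### The arm

A 6-joint arm with a two-finger parallel gripper is mounted at the origin on the work surface. World frame = base frame: x ahead of the robot, y to its left, z up, the work surface at z = 0. Lengths are in mm, angles in rad, forces in N, time in s.
With the tool pointing down it reaches from about 275 to 750 mm from the base axis. Payload 10.2 kg.
Tool frame: the origin (TCP) lies at the very end of the fingers, on their centre line; the grasp point (between the pads) lies 19 mm behind it; z points along the fingers, x is the direction in which the jaws open and shut, and the axes are right-handed (so a half turn about z gives the same grasp; the last joint's range is limited). The gripper opens to 88 mm and grips with 3 to 60 N. Pads are 18 mm wide; open, the fingers measure 123 mm over their backs; the gripper's body (75 mm by 187 mm) begins 45 mm behind the grasp point.
Start: joints at [1.067, 0.313, 1.498, -0, 1.331, -0.223], TCP at [145.503, 504.44, 238.72] pointing down, gripper open.
Joint ranges: [-2.94, 2.94], [-0.97, 2.17], [0.19, 2.56], [-1.23, 4.37], [0.02, 3.11], [-2.88, 2.88]. Speed limits (rad/s): [2.39, 2.39, 3.01, 3.14, 3.14, 3.14].

### API

Orientations are given as a rotation vector (axis times angle).
In Python, from rig import telemetry, viewer, order gives the robot as it stands.
- The arm moves only by the tool apply_moves, never from a script. Its argument "deltas" is one flat list of numbers, 7 for each row, row after row: the shift along the tool's x, y, z in cm, then the turn, a rotation vector about the tool's x, y, z in rad, then the opening, from 0 (shut) to 1 (fully open). A call has 1 to 20 rows; each row is the pose to reach, as a shift and turn from the pose measured when the call began, along the tool's axes at that moment; what a row does not reach only later rows make up. A row lasts 1/8 s, in which the tool goes at most 62.5 mm and 10.7 degrees, less where a joint would pass 70% of its speed; a pose out of reach is approached as far as the arm can. A call with a gripper value outside its range is refused whole. The fingers move at their own pace and stop on an object; "newtons" is the grip in N (left out, the last holds). Time passes only in rows, so rows that repeat a pose let the fingers close. It gives the time, the measured TCP pose, the force and the opening at its end, in the units of the state.
- telemetry.read_state(): the state, without advancing time (a new reading comes with each control period).
- viewer.camera(name): name is "side" or "top" or "wrist"; returns the picture (400x640x3 uint8, blue, green, red); there is no depth.
- viewer.get_calibration(name): a dict with "K" (3x3 intrinsics, pixels), "world_from_camera" (4x4, takes a point from camera to world coordinates); the wrist camera has in their place "mount" (4x4, takes a point from camera to tool coordinates, whose origin is the TCP and whose axes are the tool frame's). Camera axes: x right, y down, z forward; pixel columns grow to the right and rows downward; lengths in mm; the calibration is good to about 2 mm. A picture is of the moment at which its call begins: read the wrist's pose just before it. get_calibration takes no time and is no camera call.
- order.finish_job(): hands the job in, once; it reports no verdict.
The state is a dict: "time_s": time; "q": joint angles; "joint_velocities": joint speeds; "joint_efforts": joint torques, N m; "ee_pos": TCP position; "eef_rot": TCP orientation; "force": force on the tool from outside, world axes, zero at the start; "ft_torque": the same for the moment, N m; "width": finger opening in mm.
Only numpy, scipy, OpenCV 4.12 (cv2) and the standard library are available. Lean on these libraries where they do the work, as an engineer would, in place of code of your own. Each camera call takes 0.05 s, during which the arm holds its last target.

## Working session

There is one attempt and no reset: what is moved stays moved. The work goes in short steps, Python scripts to look and compute and a tool call to move; the robot and the scene stay as the last step left them, time stands still between calls to the robot, and variables do not carry over. Pictures are saved under pics/ and viewed, and the job is handed in when it is done.

Besides the shell and the picture viewer there is one more tool, called by a JSON object that holds its "fn" and its "kwargs". apply_moves: Moves the arm, as the interface text tells. Its arguments: {"type":"object","properties":{"deltas":{"type":"array"},"newtons":{"type":"number"}},"required":["deltas"]}

```bash
ls; mkdir -p pics; python3 - <<'E'
from rig import telemetry, viewer
import cv2
print(telemetry.read_state())
for n in ["side","top","wrist"]:
    cv2.imwrite(f"pics/{n}0.png",viewer.camera(n)); print(n,viewer.get_calibration(n))
E
```

```text
pics
{'time_s': 0.0, 'q': array([ 1.06657484e+00,  3.13401467e-01,  1.49843087e+00,  2.55383608e-05,
        1.33099259e+00, -2.23382473e-01]), 'joint_velocities': array([-0.00016583, -0.00014162, -0.00091334, -0.0006482 , -0.00023651,
       -0.00065777]), 'joint_efforts': array([-1.11439225e-03, -4.02219987e+01, -2.52262813e+01,  6.93967310e-02,
        3.52639693e-02, -9.29427551e-05]), 'ee_pos': array([145.38595   , 504.21414487, 238.18823945]), 'eef_rot': array([ 2.51010672e+00,  1.88836953e+00, -1.78184197e-03]), 'force': array([-0.38689485,  0.51666538,  0.5792716 ]), 'ft_torque': array([0.03645605, 0.02777239, 0.02375475]), 'width': 88.04331952861735}
side {'K': array([[436.18188891,   0.        , 318.98785441],
       [  0.        , 436.18188891, 199.3672843 ],
       [  0.        ,   0.        ,   1.        ]]), 'world_from_camera': array([[ 7.19926574e-01, -5.12532788e-01,  4.67991314e-01,
        -7.69067022e+01],
       [-6.94050112e-01, -5.32043271e-01,  4.84999382e-01,
        -5.91444080e+02],
       [ 4.13544377e-04, -6.73973367e-01, -7.38755528e-01,
         1.01765
[... 442 characters left out ...]
9272e+01],
       [-2.52312206e-02, -1.37504594e-01, -9.90179717e-01,
         1.26185806e+03],
       [ 0.00000000e+00,  0.00000000e+00,  0.00000000e+00,
         1.00000000e+00]])}
wrist {'K': array([[305.83115217,   0.        , 325.20879379],
       [  0.        , 305.83115217, 200.77429578],
       [  0.        ,   0.        ,   1.        ]]), 'mount': array([[ 9.99999415e-01,  6.96388647e-04, -8.28026313e-04,
         1.76784842e-01],
       [-4.53619709e-04,  9.64666425e-01,  2.63473876e-01,
        -6.77676483e+01],
       [ 9.82249399e-04, -2.63473347e-01,  9.64666176e-01,
        -1.47534537e+02],
       [ 0.00000000e+00,  0.00000000e+00,  0.00000000e+00,
         1.00000000e+00]])}
```

View pics/top0.png

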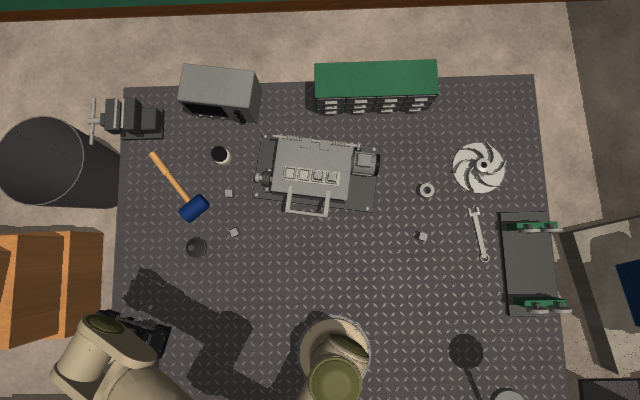

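View pics/side0.png

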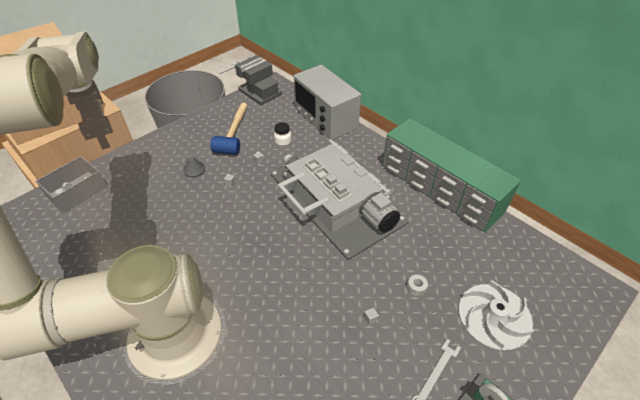

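View pics/wrist0.png

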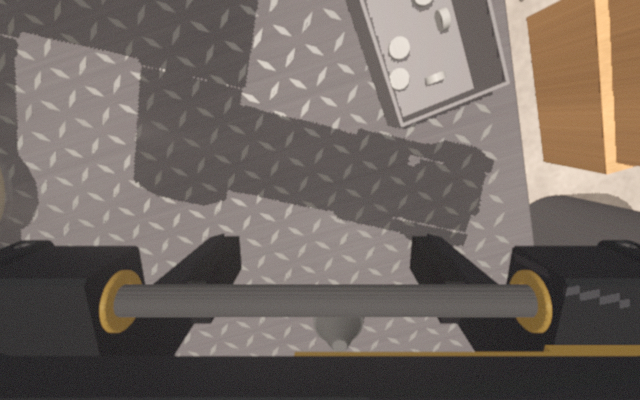

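```bash
python3 - <<'E'
import cv2,numpy as np
t=cv2.imread("pics/top0.png")
def crop(x,y,w,h,s): return cv2.resize(t[y:y+h,x:x+w],None,fx=s,fy=s,interpolation=cv2.INTER_CUBIC)
cv2.imwrite("pics/c1.png",crop(250,130,133,90,6))
a=crop(215,180,30,65,9);b=crop(408,222,30,65,9)
cv2.imwrite("pics/c2.png",np.hstack([a,b]))
E
cat > h.py <<'E'
import numpy as np
from scipy.spatial.transform import Rotation as R
from rig import telemetry, viewer
def ray(name,u,v,T=None):
    c=viewer.get_calibration(name); K=c["K"]
    T=c["world_from_camera"] if T is None else T
    d=T[:3,:3]@np.linalg.solve(K,[u,v,1.]); return T[:3,3],d
def at(name,u,v,z,T=None):
    o,d=ray(name,u,v,T); return o+d*(z-o[2])/d[2]
def tool(s):
    T=np.eye(4);T[:3,:3]=R.from_rotvec(s["eef_rot"]).as_matrix();T[:3,3]=s["ee_pos"];return T
def wristT(s): return tool(s)@viewer.get_calibration("wrist")["mount"]
def proj(name,p,T=None):
    c=viewer.get_calibration(name); T=c["world_from_camera"] if T is None else T
    q=np.linalg.inv(T)@np.append(p,1); q=c["K"]@q[:3]; return q[:2]/q[2]
def delta(s,p,yaw=None,Rt=None):
    "shift (cm) in tool axes and rotvec to reach TCP p (mm), tool down with tool x at yaw"
    T=tool(s)
    if Rt is None: Rt=down(yaw)
    return np.round((T[:3,:3].T@(np.array(p)-T[:3,3]))/10,3), np.round(R.from_matrix(T[:3,:3].T@Rt).as_rotvec(),4)
def down(yaw):
    c,s=np.cos(yaw),np.sin(yaw); return np.array([[c,s,0],[s,-c,0],[0,0,-1.]])
E
```

```text
(no output)
```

View pics/c1.png

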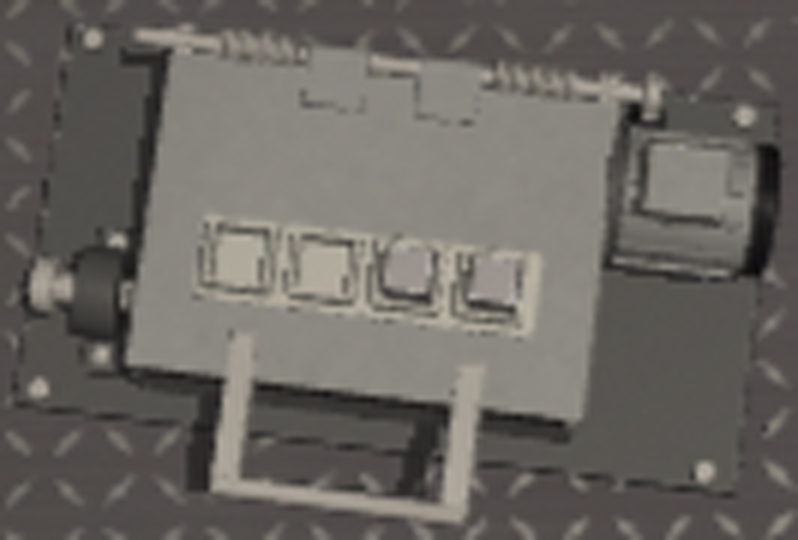

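View pics/c2.png

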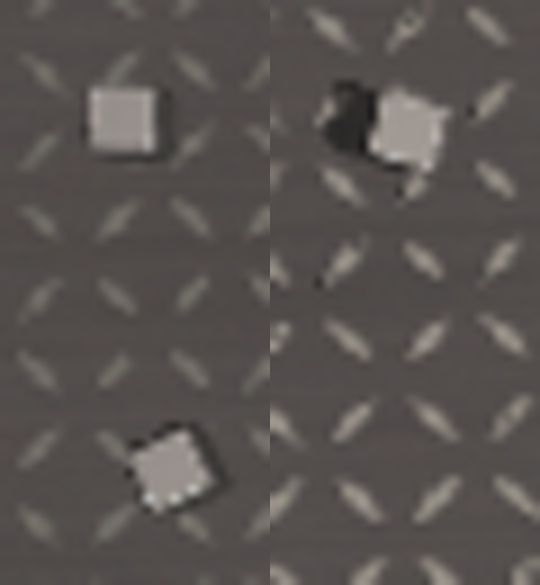

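```bash
cat > m.py <<'E'
from h import *
def px(x,y,ox,oy,s): return ((x+.5)/s-.5+ox,(y+.5)/s-.5+oy)
C=lambda x,y:px(x,y,250,130,6)
for n,(x,y),z in [("p4 rim?",(239,258),90),("p3",(324,270),90),("s2top",(406,267),122),("s1top",(494,279),122),
  ("cnl",(125,368),86),("cnr",(580,420),86),("cfl",(170,48),86),("cfr",(622,108),86),("barL",(212,488),86),("barR",(465,518),86)]:
    p=at("top",*C(x,y),z); print(n,p.round(1))
f=lambda a,b:np.degrees(np.arctan2(-(a[0]-b[0]),(a[1]-b[1])))
P=lambda x,y,z:at("top",*C(x,y),z)
print("yaws",f(P(125,368,86),P(580,420,86)),f(P(239,258,90),P(324,270,90)),f(P(239,258,90),P(494,282,90)),f(P(212,488,86),P(465,518,86)))
for (x,y,ox,oy) in [(122,120,215,180),(173,470,215,180),(135,130,408,222)]:
    print(at("top",*px(x,y,ox,oy,9),32).round(1))
# slug edge yaw
for c in [[(88,90),(153,87),(157,151),(91,154)],[(130,462),(182,430),(215,478),(161,512)],[(123,85),(176,103),(161,168),(99,150)]]:
    o=(215,180) if c[0][0]!=123 else (408,222)
    q=[at("top",*px(x,y,*o,9),32)[:2] for x,y in c]
    a=[]
    for i in range(4):
        d=q[(i+1)%4]-q[i]; a.append(round(float(np.degrees(np.arctan2(d[1],d[0]))%90),1)); 
    print(a,np.mean(q,0).round(1))
E
python3 m.py
```

```text
p4 rim? [590.4 130.   90. ]
p3 [582.5  83.7  90. ]
s2top [576.5  38.2 122. ]
s1top [568.8  -8.2 122. ]
cnl [532.  193.3  86. ]
cnr [497.2 -53.   86. ]
cfl [711.2 167.5  86. ]
cfr [669.6 -81.7  86. ]
barL [465.2 146.4  86. ]
barR [445.7  10.4  86. ]
yaws -8.04716012630421 -9.713975354469369 -7.022957908459 -8.171703087906636
[537.5 347.1  32. ]
[404.3 326.2  32. ]
[ 375.7 -305.1   32. ]
[1.2, 4.2, 1.1, 3.4] [537.3 347. ]
[30.6, 34.6, 31.1, 32.1] [404.1 326.6]
[69.6, 73.6, 72.3, 66.6] [ 376.9 -306.9]
```

```bash
python3 - <<'E'
from h import *
s=telemetry.read_state()
M=viewer.get_calibration("wrist")["mount"]
for p in [(0,0,0),(0,0,100),(0,-40,120),(0,0,200),(0,-60,150)]: print(p,proj("wrist",p,M).round())
for n,p,y in [("Bhover",(404,326,150),32)]:
    print(n,delta(s,p,np.radians(y)))
# intended hover: slug at tool offset y -60
E
```

```text
(0, 0, 0) [325. 251.]
(0, 0, 100) [325. 201.]
(0, -40, 120) [325. 150.]
(0, 0, 200) [325. 178.]
(0, -60, 150) [325. 126.]
Bhover (array([-9.955, 29.786,  8.836]), array([2.000e-04, 1.000e-03, 7.315e-01]))
```

{"fn": "apply_moves", "kwargs": {"deltas": [-5, 15, 4.4, 0, 0, 0.37, 0.6, -9.96, 29.8, 8.8, 0, 0, 0.73, 0.6, -9.96, 29.8, 8.8, 0, 0, 0.73, 0.6, -9.96, 29.8, 8.8, 0, 0, 0.73, 0.6, -9.96, 29.8, 8.8, 0, 0, 0.73, 0.6, -9.96, 29.8, 8.8, 0, 0, 0.73, 0.6, -9.96, 29.8, 8.8, 0, 0, 0.73, 0.6, -9.96, 29.8, 8.8, 0, 0, 0.73, 0.6, -9.96, 29.8, 8.8, 0, 0, 0.73, 0.6], "newtons": 20}}

```text
time_s: 1.27
ee_pos: [403.3, 326.9, 150.8]
eef_rot: [3.018, 0.871, 0.0]
force: [-0.4, 0.7, -0.1]
width: 52.7
```

```bash
python3 - <<'E'
from h import *
import cv2
s=telemetry.read_state();cv2.imwrite("pics/w1.png",viewer.camera("wrist"))
i=cv2.imread("pics/w1.png");cv2.imwrite("pics/w1c.png",cv2.resize(i[140:260,250:400],None,fx=5,fy=5,interpolation=cv2.INTER_CUBIC))
np.save("w1.npy",wristT(s));print(s["time_s"],s["ee_pos"],s["width"],s["force"])
E
```

```text
1.275 [403.2781174  326.85026627 150.82578312] 52.695182198748846 [-0.4492288   0.72925486 -0.12594167]
```

View pics/w1.png

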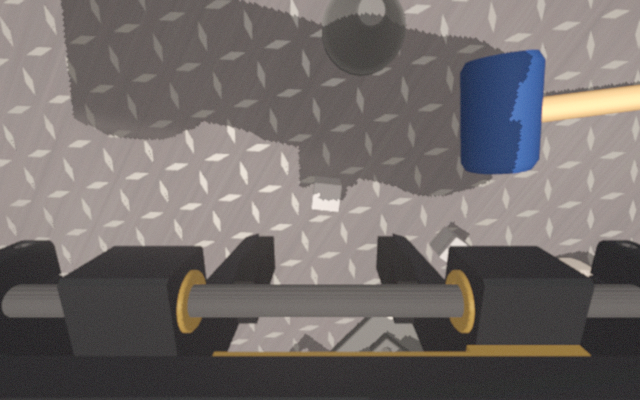

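View pics/w1c.png

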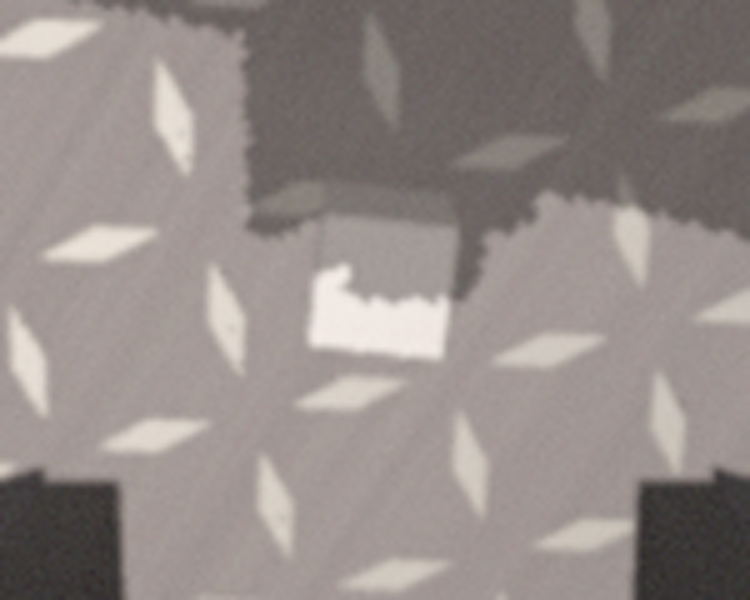

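```bash
cat >> h.py <<'E'
def quad(c,ox,oy,sc,z,T):
    q=np.array([at("wrist",(x+.5)/sc-.5+ox,(y+.5)/sc-.5+oy,z,T)[:2] for x,y in c])
    a=[round(float(np.degrees(np.arctan2(*(q[(i+1)%4]-q[i])[::-1]))%90),1) for i in range(4)]
    print("centre",q.mean(0).round(1),"ang",a,"len",[round(float(np.linalg.norm(q[(i+1)%4]-q[i])),1) for i in range(4)])
    return q.mean(0)
E
python3 - <<'E'
from h import *
c=quad([(320,214),(458,224),(442,358),(310,346)],250,140,5,32,np.load("w1.npy"))
s=telemetry.read_state()
for y in (28,30): print(delta(s,(c[0],c[1],20),np.radians(y)))
E
```

```text
centre [404.6 325.9] ang [28.0, 26.3, 26.8, 27.4] len [24.6, 25.1, 24.1, 24.6]
(array([ 0.059,  0.127, 13.076]), array([0.0005, 0.0002, 0.073 ]))
(array([ 0.059,  0.127, 13.076]), array([0.0005, 0.0002, 0.0381]))
```

{"fn": "apply_moves", "kwargs": {"deltas": [0.06, 0.13, 6, 0, 0, 0.09, 0.6, 0.06, 0.13, 11.5, 0, 0, 0.09, 0.6, 0.06, 0.13, 13.1, 0, 0, 0.09, 0.6, 0.06, 0.13, 13.1, 0, 0, 0.09, 0.6, 0.06, 0.13, 13.1, 0, 0, 0.09, 0.6, 0.06, 0.13, 13.1, 0, 0, 0.09, 0.1, 0.06, 0.13, 13.1, 0, 0, 0.09, 0.1, 0.06, 0.13, 13.1, 0, 0, 0.09, 0.1, 0.06, 0.13, 13.1, 0, 0, 0.09, 0.1, 0.06, 0.13, 13.1, 0, 0, 0.09, 0.1, 0.06, 0.13, 13.1, 0, 0, 0.09, 0.1], "newtons": 30}}

```text
time_s: 2.7
ee_pos: [404.8, 325.9, 20.1]
eef_rot: [3.054, 0.734, 0.001]
force: [-1.8, -1.4, 5.3]
width: 24.8
```

```bash
python3 - <<'E'
from h import *
s=telemetry.read_state()
print(delta(s,(578,60,220),np.radians(-8.2)))
E
```

```text
(array([  3.353,  31.572, -19.973]), array([ 4.000e-04, -5.000e-04,  6.148e-01]))
```

{"fn": "apply_moves", "kwargs": {"deltas": [0, 0, -6, 0, 0, 0, 0.1, 0, 0, -12, 0, 0, 0, 0.1, 1, 6, -17, 0, 0, 0.15, 0.1, 2, 12, -20, 0, 0, 0.3, 0.1, 2.5, 18, -20, 0, 0, 0.45, 0.1, 3, 24, -20, 0, 0, 0.55, 0.1, 3.35, 29, -20, 0, 0, 0.615, 0.1, 3.35, 31.6, -20, 0, 0, 0.615, 0.1, 3.35, 31.6, -20, 0, 0, 0.615, 0.1, 3.35, 31.6, -20, 0, 0, 0.615, 0.1, 3.35, 31.6, -20, 0, 0, 0.615, 0.1]}}

```text
time_s: 4.08
ee_pos: [577.6, 60.9, 220.3]
eef_rot: [3.134, -0.223, 0.0]
force: [1.0, 0.6, -2.1]
width: 24.9
```

```bash
python3 - <<'E'
from h import *
import cv2
s=telemetry.read_state();i=viewer.camera("wrist");cv2.imwrite("pics/w2.png",i)
cv2.imwrite("pics/w2c.png",cv2.resize(i[60:260,240:440],None,fx=3,fy=3,interpolation=cv2.INTER_CUBIC))
np.save("w2.npy",wristT(s));print(s["time_s"],s["ee_pos"],s["width"],s["force"])
E
```

```text
4.075 [577.64970188  60.88784851 220.27799414] 24.906390654134146 [ 1.01233106  0.57406177 -2.12956131]
```

View pics/w2.png

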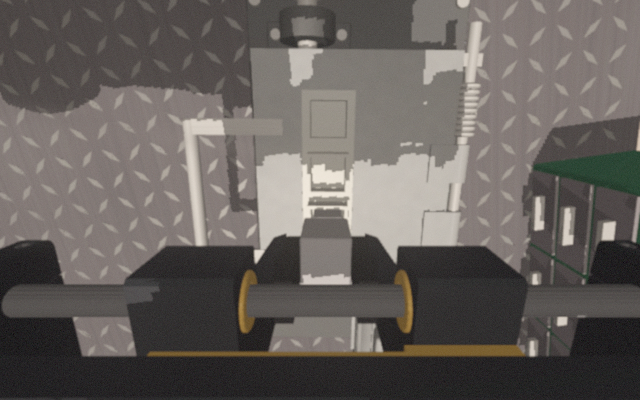

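View pics/w2c.png

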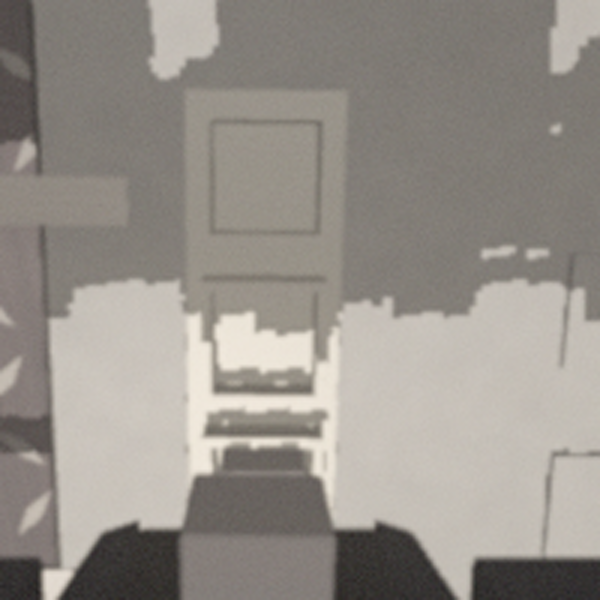

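```bash
python3 - <<'E'
from h import *
T=np.load("w2.npy")
for z in (90,107): quad([(211,122),(321,122),(319,232),(211,232)],240,60,3,z,T)
for z in (90,107): quad([(186,90),(347,90),(341,262),(187,262)],240,60,3,z,T)
for z in (90,107): quad([(209,278),(321,278),(316,391),(213,391)],240,60,3,z,T)
A=lambda x,y,z:at("wrist",(x+.5)/3-.5+240,(y+.5)/3-.5+60,z,T)
for p in [(266,177,90),(36,90,86),(46,410,86),(266,90,107)]: print(A(*p).round(1))
E
```

```text
centre [589.4 125.9] ang [81.9, 81.9, 81.9, 81.2] len [31.7, 31.1, 32.1, 31.1]
centre [589.2 126. ] ang [81.9, 81.9, 81.9, 81.2] len [29.7, 29.2, 30.1, 29.2]
centre [589.3 125.9] ang [81.9, 81.3, 81.9, 81.1] len [46.0, 48.6, 46.1, 48.6]
centre [589.1 126. ] ang [81.9, 81.3, 81.9, 81.1] len [43.2, 45.6, 43.3, 45.6]
centre [582.7  79.8] ang [81.9, 80.4, 81.9, 83.2] len [33.7, 34.9, 32.0, 34.9]
centre [582.9  82.8] ang [81.9, 80.4, 81.9, 83.2] len [31.6, 32.8, 30.1, 32.8]
[589.5 126.1  90. ]
[527.  159.6  86. ]
[510.7  65.3  86. ]
[592.5 148.5 107. ]
```

```bash
python3 - <<'E'
from h import *
M=viewer.get_calibration("wrist")["mount"]
for p in [(-12.5,-12.5,20),(12.5,-12.5,20),(12.5,-12.5,-12),(-12.5,-12.5,-12)]: 
    u=proj("wrist",p,M); print(p,u.round(1),((u-[240,60]+.5)*3-.5).round())
s=telemetry.read_state(); y=np.radians(-8.2)
print(delta(s,(582.5,78,146),y))
E
```

```text
(-12.5, -12.5, 20) [304.  216.2] [193. 470.]
(12.5, -12.5, 20) [347.4 216.2] [323. 470.]
(12.5, -12.5, -12) [352.2 237.3] [338. 533.]
(-12.5, -12.5, -12) [299.6 237.3] [180. 533.]
(array([ 0.226, -1.771,  7.437]), array([ 0.0001, -0.0005,  0.0013]))
```

{"fn": "apply_moves", "kwargs": {"deltas": [0.2, -1.5, 5, 0, 0, 0, 0.1, 0.23, -1.77, 7.4, 0, 0, 0, 0.1, 0.23, -1.77, 7.4, 0, 0, 0, 0.1, 0.23, -1.77, 7.4, 0, 0, 0, 0.1]}}

```text
time_s: 4.62
ee_pos: [583.1, 78.1, 147.8]
eef_rot: [3.134, -0.222, 0.004]
force: [0.3, 0.8, -2.4]
width: 25.2
```

```bash
python3 - <<'E'
from h import *
import cv2
s=telemetry.read_state();i=viewer.camera("wrist");cv2.imwrite("pics/w3.png",i)
cv2.imwrite("pics/w3c.png",cv2.resize(i[60:260,225:425],None,fx=3,fy=3,interpolation=cv2.INTER_CUBIC))
np.save("w3.npy",wristT(s));print(s["time_s"],s["ee_pos"],s["width"],s["force"])
E
```

```text
4.625 [583.06470066  78.13268762 147.84755658] 25.170875986721587 [ 0.25834515  0.7620564  -2.39685839]
```

View pics/w3c.png

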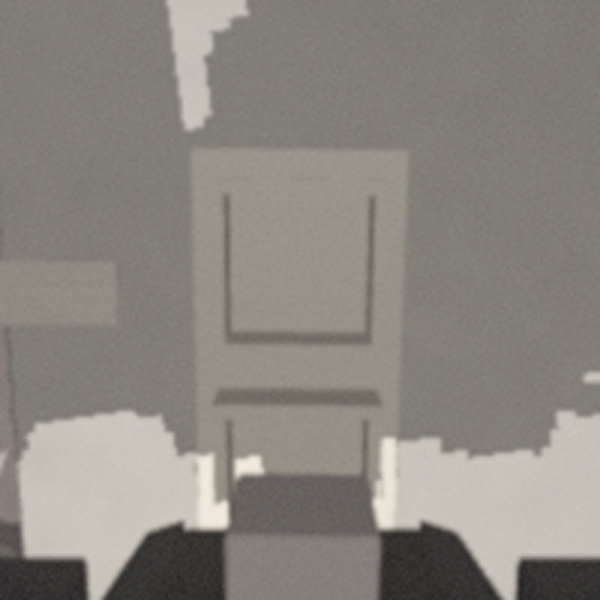

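```bash
python3 - <<'E'
from h import *
T=np.load("w3.npy")
quad([(223.5,194),(376,195),(372,343),(226,343)],225,60,3,107,T)
A=lambda x,y,z:at("wrist",(x+.5)/3-.5+225,(y+.5)/3-.5+60,z,T)
for a,b,z in [((231,332),(369,332),90),((226,343),(372,343),107),((223.5,194),(376,195),107),((192,150),(408,150),107),((215,403),(381,403),90),((218,390),(378,390),107)]:
    p,q=A(*a,z),A(*b,z); print(((p+q)/2).round(1),np.linalg.norm(p-q).round(1))
M=viewer.get_calibration("wrist")["mount"]
for p in [(-12.5,-12.5,20),(12.5,-12.5,20),(12.5,-12.5,-12),(-12.5,-12.5,-12)]: 
    u=proj("wrist",p,M); print(((u-[225,60]+.5)*3-.5).round())
s=telemetry.read_state()
for z in (146,110.5): print(delta(s,(589.3,126.1,z),np.radians(-8.2)))
E
```

```text
centre [589.2 126.1] ang [81.6, 81.5, 81.9, 81.6] len [30.4, 29.9, 30.3, 30.0]
[587.2 110.7  90. ] 31.2
[587.1 111.2 107. ] 30.3
[591.4 140.9 107. ] 30.4
[592.7 149.3 107. ] 42.5
[584.4  94.4  90. ] 38.3
[585.4 101.3 107. ] 33.7
[238. 470.]
[368. 470.]
[383. 533.]
[225. 533.]
(array([-0.07 , -4.848,  0.197]), array([-0.    , -0.0032,  0.0014]))
(array([-0.081, -4.848,  3.747]), array([-0.    , -0.0032,  0.0014]))
```

{"fn": "apply_moves", "kwargs": {"deltas": [-0.07, -3.5, 0, 0, 0, 0, 0.1, -0.07, -4.9, 0, 0, -0.003, 0, 0.1, -0.07, -4.9, 0, 0, -0.003, 0, 0.1, -0.07, -4.9, 0, 0, -0.003, 0, 0.1, -0.07, -4.9, 1, 0, -0.003, 0, 0.1, -0.07, -4.9, 2, 0, -0.003, 0, 0.1, -0.07, -4.9, 3, 0, -0.003, 0, 0.1, -0.07, -4.9, 3.2, 0, -0.003, 0, 0.1, -0.07, -4.9, 3.2, 0, -0.003, 0, 0.1]}}

```text
time_s: 5.8
ee_pos: [589.5, 126.6, 115.9]
eef_rot: [-3.134, 0.222, -0.0]
force: [0.7, -0.7, -2.0]
width: 24.5
```

```bash
python3 - <<'E'
from h import *
s=telemetry.read_state()
print(s["ee_pos"],s["force"],s["ft_torque"])
print(delta(s,(589.3,126.1,110.8),np.radians(-8.2)))
E
```

```text
[589.51910051 126.59485577 115.91881165] [ 0.65847034 -0.68689455 -2.02302791] [-0.09179175  0.04727767  0.0072792 ]
(array([-0.015,  0.052,  0.512]), array([-0.    , -0.0001,  0.0014]))
```

{"fn": "apply_moves", "kwargs": {"deltas": [0, 0, 0.3, 0, 0, 0, 0.1, 0, 0, 0.52, 0, 0, 0, 0.1, 0, 0, 0.52, 0, 0, 0, 0.1, 0, 0, 0.52, 0, 0, 0, 0.6, 0, 0, 0.52, 0, 0, 0, 0.6, 0, 0, 0.52, 0, 0, 0, 0.6, 0, 0, -1, 0, 0, 0, 0.6, 0, 0, -4, 0, 0, 0, 0.6, 0, 0, -9, 0, 0, 0, 0.6, 0, 0, -9, 0, 0, 0, 0.6, 0, 0, -9, 0, 0, 0, 0.6]}}

```text
time_s: 7.18
ee_pos: [589.3, 126.6, 205.8]
eef_rot: [-3.134, 0.222, 0.0]
force: [-0.1, 0.5, -0.8]
width: 53.1
```

```bash
python3 - <<'E'
from h import *
import cv2
s=telemetry.read_state();i=viewer.camera("wrist")
cv2.imwrite("pics/w4c.png",cv2.resize(i[60:300,225:425],None,fx=2.5,fy=2.5,interpolation=cv2.INTER_CUBIC))
print(s["ee_pos"],s["width"],s["force"])
print(delta(s,(537.4,346,230),np.radians(2)),delta(s,(537.4,346,140),np.radians(2)))
E
```

```text
[589.25059722 126.5888208  205.81735254] 53.08343885849827 [-0.07885937  0.46733272 -0.75339932]
(array([ -8.232, -20.989,  -2.416]), array([-0.    ,  0.0002, -0.1766])) (array([ -8.23 , -20.989,   6.584]), array([-0.    ,  0.0002, -0.1766]))
```

View pics/w4c.png

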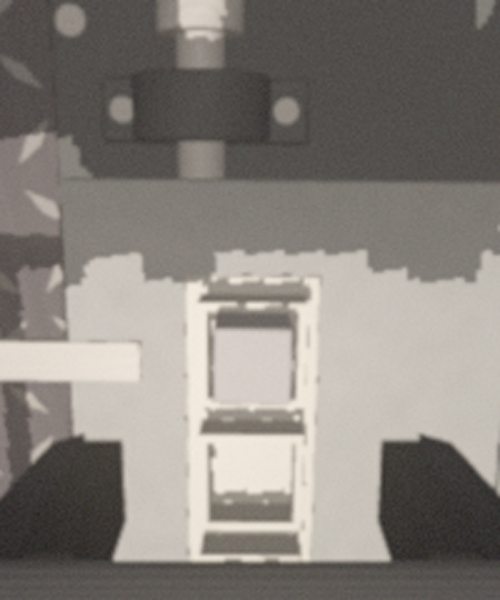

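{"fn": "apply_moves", "kwargs": {"deltas": [-2, -5, 0, 0, 0, -0.05, 0.6, -4, -10, 0, 0, 0, -0.1, 0.6, -6.2, -16, 2, 0, 0, -0.177, 0.6, -8.2, -21, 6.5, 0, 0, -0.177, 0.6, -8.2, -21, 6.5, 0, 0, -0.177, 0.6, -8.2, -21, 6.5, 0, 0, -0.177, 0.6, -8.2, -21, 6.5, 0, 0, -0.177, 0.6]}}

```text
time_s: 8.1
ee_pos: [538.4, 344.9, 141.3]
eef_rot: [-3.141, -0.053, 0.0]
force: [0.7, 0.7, -0.4]
width: 53.1
```

```bash
python3 - <<'E'
from h import *
import cv2
s=telemetry.read_state();i=viewer.camera("wrist");cv2.imwrite("pics/w5.png",i)
cv2.imwrite("pics/w5c.png",cv2.resize(i[140:260,250:400],None,fx=5,fy=5,interpolation=cv2.INTER_CUBIC))
np.save("w5.npy",wristT(s));print(s["ee_pos"],s["width"],s["force"])
E
```

```text
[538.43890181 344.87095585 141.25868339] 53.10215015720432 [ 0.66914096  0.66398184 -0.37049928]
```

View pics/w5.png

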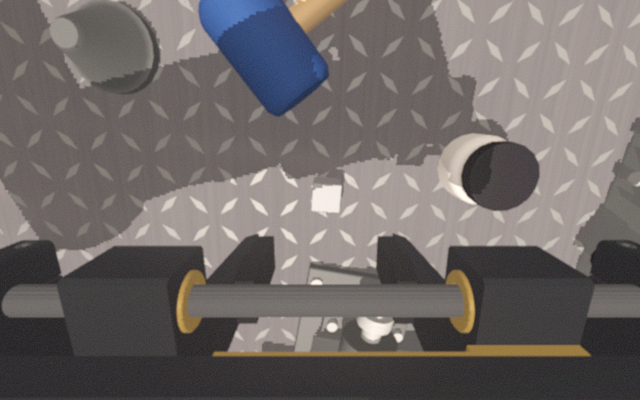

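View pics/w5c.png

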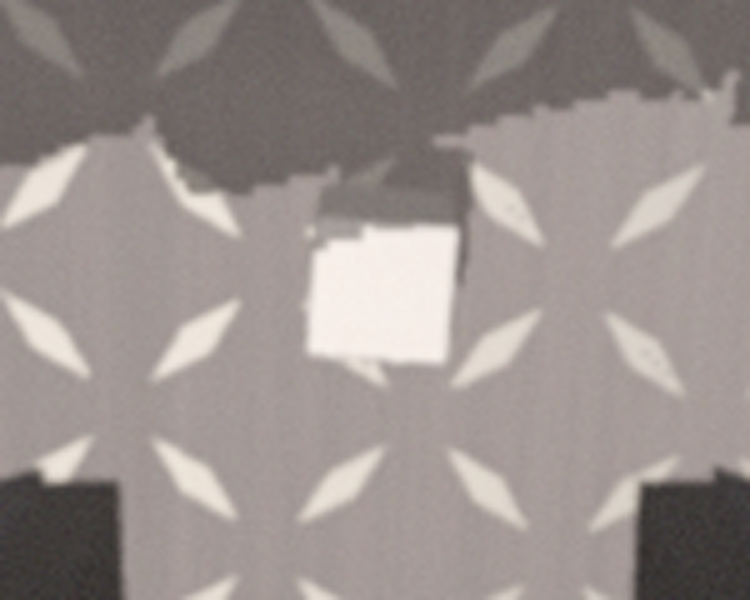

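```bash
python3 - <<'E'
from h import *
c=quad([(318,217),(459,225),(446,363),(307,354)],250,140,5,32,np.load("w5.npy"))
s=telemetry.read_state()
print(delta(s,(c[0],c[1],20),np.radians(-2.5)))
E
```

```text
centre [539.  345.1] ang [88.6, 87.5, 88.1, 86.9] len [24.2, 24.9, 24.5, 24.6]
(array([ 0.053, -0.015, 12.135]), array([-0.0004, -0.0001,  0.0772]))
```

{"fn": "apply_moves", "kwargs": {"deltas": [0.05, -0.02, 6, 0, 0, 0.072, 0.6, 0.05, -0.02, 11, 0, 0, 0.072, 0.6, 0.05, -0.02, 12.1, 0, 0, 0.072, 0.6, 0.05, -0.02, 12.1, 0, 0, 0.072, 0.6, 0.05, -0.02, 12.1, 0, 0, 0.072, 0.6, 0.05, -0.02, 12.1, 0, 0, 0.072, 0.1, 0.05, -0.02, 12.1, 0, 0, 0.072, 0.1, 0.05, -0.02, 12.1, 0, 0, 0.072, 0.1, 0.05, -0.02, 12.1, 0, 0, 0.072, 0.1, 0.05, -0.02, 12.1, 0, 0, 0.072, 0.1, 0.05, -0.02, 12.1, 0, 0, 0.072, 0.1]}}

```text
time_s: 9.52
ee_pos: [539.1, 345.2, 20.7]
eef_rot: [-3.14, 0.06, -0.001]
force: [-1.4, -1.0, 4.0]
width: 24.9
```

```bash
python3 - <<'E'
from h import *
s=telemetry.read_state()
print(delta(s,(578,35,220),np.radians(-8.2)))
E
```

```text
(array([  5.091,  30.836, -19.952]), array([-0.0007, -0.0004,  0.1047]))
```

{"fn": "apply_moves", "kwargs": {"deltas": [0, 0, -6, 0, 0, 0, 0.1, 0, 0, -12, 0, 0, 0, 0.1, 1, 6, -18, 0, 0, 0.05, 0.1, 2, 12, -20, 0, 0, 0.1, 0.1, 3, 18, -20, 0, 0, 0.105, 0.1, 4, 24, -20, 0, 0, 0.105, 0.1, 4.8, 29, -17, 0, 0, 0.105, 0.1, 4.9, 30.8, -13.7, 0, 0, 0.105, 0.1, 4.9, 30.8, -13.2, 0, 0, 0.105, 0.1, 4.9, 30.8, -13.2, 0, 0, 0.105, 0.1, 4.9, 30.8, -13.2, 0, 0, 0.105, 0.1]}}

```text
time_s: 10.9
ee_pos: [576.6, 36.6, 153.7]
eef_rot: [-3.133, 0.223, -0.004]
force: [0.9, 0.2, -1.9]
width: 24.6
```

```bash
python3 - <<'E'
from h import *
import cv2
s=telemetry.read_state();i=viewer.camera("wrist");cv2.imwrite("pics/w6.png",i)
cv2.imwrite("pics/w6c.png",cv2.resize(i[60:260,225:425],None,fx=3,fy=3,interpolation=cv2.INTER_CUBIC))
np.save("w6.npy",wristT(s));print(s["time_s"],s["ee_pos"],s["width"],s["force"])
for z in (150,116,111.4): print(delta(s,(582.7,80.6,z),np.radians(-8.2)))
E
```

```text
10.9 [576.61804415  36.61800346 153.69771255] 24.624680143148616 [ 0.88595337  0.24064026 -1.8830329 ]
(array([-0.02 , -4.44 ,  0.373]), array([-0.0008, -0.0024,  0.0013]))
(array([-0.029, -4.437,  3.773]), array([-0.0008, -0.0024,  0.0013]))
(array([-0.03 , -4.437,  4.233]), array([-0.0008, -0.0024,  0.0013]))
```

View pics/w6c.png

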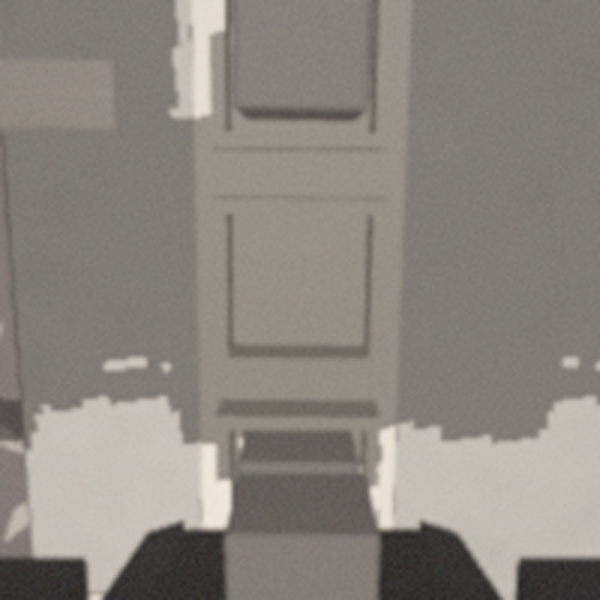

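```bash
python3 - <<'E'
from h import *
T=np.load("w6.npy")
quad([(226,213),(374,213),(370,356),(229,356)],225,60,3,107,T)
E
```

```text
centre [582.3  80.7] ang [81.9, 81.4, 81.9, 81.9] len [30.6, 30.0, 30.3, 30.0]
```

{"fn": "apply_moves", "kwargs": {"deltas": [-0.04, -3, 0, 0, 0, 0, 0.1, -0.04, -4.48, 0.2, 0, -0.002, 0, 0.1, -0.04, -4.48, 0.3, 0, -0.002, 0, 0.1, -0.04, -4.48, 0.3, 0, -0.002, 0, 0.1, -0.04, -4.48, 1.3, 0, -0.002, 0, 0.1, -0.04, -4.48, 2.3, 0, -0.002, 0, 0.1, -0.04, -4.48, 3.3, 0, -0.002, 0, 0.1, -0.04, -4.48, 3.7, 0, -0.002, 0, 0.1, -0.04, -4.48, 3.7, 0, -0.002, 0, 0.1]}}

```text
time_s: 12.08
ee_pos: [582.5, 80.9, 116.4]
eef_rot: [-3.133, 0.223, 0.0]
force: [-0.2, -1.1, -1.7]
width: 24.8
```

```bash
python3 - <<'E'
from h import *
s=telemetry.read_state()
print(s["ee_pos"],s["force"],s["ft_torque"])
print(delta(s,(582.4,80.7,111.4),np.radians(-8.2)))
E
```

```text
[582.51519225  80.9314638  116.38274482] [-0.15472705 -1.13616027 -1.74282397] [-0.07460519  0.06269535 -0.04046561]
(array([-0.008,  0.025,  0.498]), array([-0.0007,  0.0001,  0.0013]))
```

{"fn": "apply_moves", "kwargs": {"deltas": [0, 0, 0.3, 0, 0, 0, 0.1, 0, 0, 0.5, 0, 0, 0, 0.1, 0, 0, 0.5, 0, 0, 0, 0.1, 0, 0, 0.5, 0, 0, 0, 0.6, 0, 0, 0.5, 0, 0, 0, 0.6, 0, 0, 0.5, 0, 0, 0, 0.6, 0, 0, -1, 0, 0, 0, 0.6, 0, 0, -4, 0, 0, 0, 0.6, 0, 0, -9, 0, 0, 0, 0.6, 0, 0, -9, 0, 0, 0, 0.6, 0, 0, -9, 0, 0, 0, 0.6]}}

```text
time_s: 13.45
ee_pos: [582.3, 80.9, 206.3]
eef_rot: [-3.133, 0.223, 0.001]
force: [-1.3, -0.6, 0.1]
width: 52.9
```

```bash
python3 - <<'E'
from h import *
import cv2
s=telemetry.read_state();i=viewer.camera("wrist");cv2.imwrite("pics/w7.png",i)
np.save("w7.npy",wristT(s));print(s["time_s"],s["ee_pos"],s["width"],s["force"])
t=viewer.camera("top");cv2.imwrite("pics/t7.png",cv2.resize(t[120:240,200:420],None,fx=3.5,fy=3.5,interpolation=cv2.INTER_CUBIC))
# predicted bar
y=np.radians(-8.2);ex=np.array([np.cos(y),np.sin(y)]);ey=np.array([-np.sin(y),np.cos(y)])
pm=(np.array([582.4,80.7])+np.array([589.2,126.1]))/2-ey*46
print("mid",pm,"bar",pm-ex*123,"hinge",pm+ex*120)
E
```

```text
13.45 [582.27626094  80.86192952 206.27240421] 52.878665195436604 [-1.26282932 -0.57904632  0.13891211]
mid [579.23906905  57.87029338] bar [457.49659265  75.41365222] hinge [698.01221676  40.75482133]
```

View pics/w7.png

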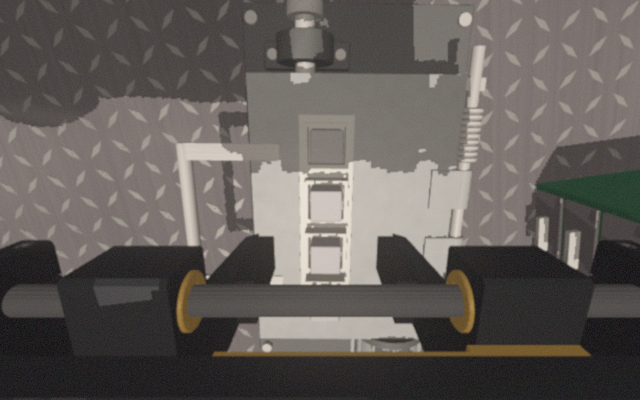

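View pics/t7.png

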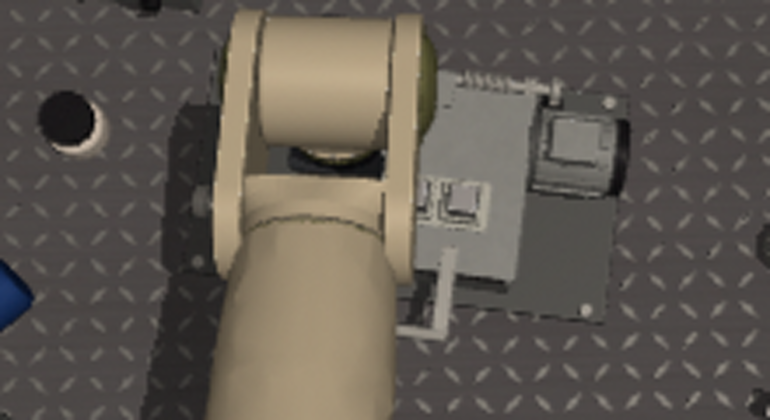

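```bash
python3 - <<'E'
from h import *
T=np.load("w7.npy")
y=np.radians(-8.2);ex=np.array([np.cos(y),np.sin(y)]);ey=np.array([-np.sin(y),np.cos(y)]);b=np.array([457.5,75.4])
for u,v in [(188.5,180),(191,210),(193,235)]:
    p=at("wrist",u,v,86,T)[:2]-b; print(p@ex,p@ey)
s=telemetry.read_state()
print(delta(s,(457.5,75.4,190),y),delta(s,(457.5,75.4,74),y))
E
```

```text
0.6201159173958904 36.62930301382015
-0.3276839219438892 8.692817292874938
-1.2354125360960275 -15.763976600704499
(array([-12.249,   2.303,   1.562]), array([-0.0005,  0.0022,  0.0012])) (array([-12.224,   2.309,  13.162]), array([-0.0005,  0.0022,  0.0012]))
```

{"fn": "apply_moves", "kwargs": {"deltas": [-5, 1, 0, 0, 0, 0, 0.5, -10, 2, 1, 0, 0, 0, 0.5, -12.25, 2.3, 3, 0, 0.002, 0, 0.5, -12.25, 2.3, 7, 0, 0.002, 0, 0.5, -12.25, 2.3, 9, 0, 0.002, 0, 0.5, -12.25, 2.3, 11, 0, 0.002, 0, 0.5, -12.25, 2.3, 13, 0, 0.002, 0, 0.5, -12.25, 2.3, 13.5, 0, 0.002, 0, 0.5, -12.25, 2.3, 13.5, 0, 0.002, 0, 0.5, -12.25, 2.3, 13.5, 0, 0.002, 0, 0.5]}}

```text
time_s: 14.8
ee_pos: [457.6, 75.5, 71.2]
eef_rot: [-3.133, 0.223, -0.001]
force: [-0.4, 0.8, 0.5]
width: 43.9
```

```bash
python3 - <<'E'
from h import *
import cv2
s=telemetry.read_state();i=viewer.camera("wrist");cv2.imwrite("pics/w8.png",i)
print(s["ee_pos"],s["width"],s["force"],s["q"].round(2))
E
```

```text
[457.55559733  75.51404943  71.17537981] 43.94851328344539 [-0.36163191  0.78952748  0.48653495] [-0.09  0.4   1.87  0.    0.87  0.05]
```

View pics/w8.png

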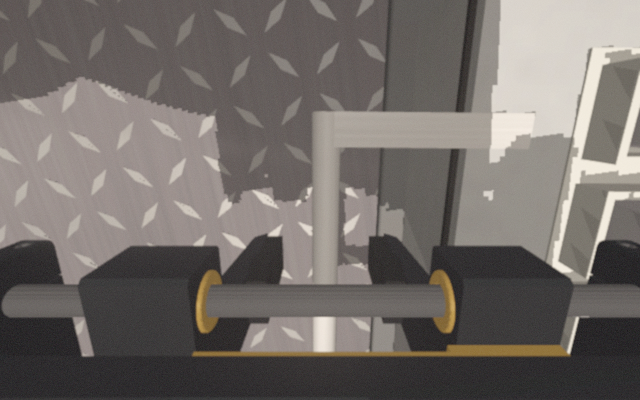

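{"fn": "apply_moves", "kwargs": {"deltas": [0, 0, 0, 0, 0, 0, 0, 0, 0, 0, 0, 0, 0, 0, 0, 0, 0, 0, 0, 0, 0, 0, 0, 0, 0, 0, 0, 0, 0, 0, 0, 0, 0, 0, 0, 0, 0, 0, 0, 0, 0, 0], "newtons": 20}}

```text
time_s: 15.6
ee_pos: [457.3, 75.6, 71.1]
eef_rot: [-3.133, 0.223, -0.0]
force: [-3.3, -0.4, 1.8]
width: 11.1
```

```bash
python3 - <<'E'
from h import *
s=telemetry.read_state()
print(s["ee_pos"],s["width"],s["force"])
r=243
for th in np.arange(0,1.11,.05): print(round(th,2), "x",round(r*(1-np.cos(th))/10,2),"z",round(-r*np.sin(th)/10,2))
E
```

```text
[457.25545727  75.57294104  71.13343923] 11.092999394463058 [-3.310405   -0.3689877   1.81436381]
0.0 x 0.0 z -0.0
0.05 x 0.03 z -1.21
0.1 x 0.12 z -2.43
0.15 x 0.27 z -3.63
0.2 x 0.48 z -4.83
0.25 x 0.76 z -6.01
0.3 x 1.09 z -7.18
0.35 x 1.47 z -8.33
0.4 x 1.92 z -9.46
0.45 x 2.42 z -10.57
0.5 x 2.97 z -11.65
0.55 x 3.58 z -12.7
0.6 x 4.24 z -13.72
0.65 x 4.96 z -14.71
0.7 x 5.71 z -15.65
0.75 x 6.52 z -16.56
0.8 x 7.37 z -17.43
0.85 x 8.26 z -18.26
0.9 x 9.19 z -19.03
0.95 x 10.17 z -19.77
1.0 x 11.17 z -20.45
1.05 x 12.21 z -21.08
1.1 x 13.28 z -21.66
```

{"fn": "apply_moves", "kwargs": {"deltas": [0, 0, -0.4, 0, 0, 0, 0, 0.03, 0, -1.21, 0, 0, 0, 0, 0.12, 0, -2.43, 0, 0, 0, 0, 0.27, 0, -3.63, 0, 0, 0, 0, 0.48, 0, -4.83, 0, 0, 0, 0, 0.76, 0, -6.01, 0, 0, 0, 0, 1.09, 0, -7.18, 0, 0, 0, 0, 1.09, 0, -7.18, 0, 0, 0, 0, 1.09, 0, -7.18, 0, 0, 0, 0], "newtons": 25}}

```text
time_s: 16.73
ee_pos: [467.5, 74.0, 143.2]
eef_rot: [-3.133, 0.222, 0.002]
force: [-6.0, -0.6, -2.3]
width: 10.8
```

```bash
python3 - <<'E'
from h import *
import cv2
s=telemetry.read_state();cv2.imwrite("pics/s9.png",viewer.camera("side"));cv2.imwrite("pics/w9.png",viewer.camera("wrist"))
print(s["ee_pos"],s["width"],s["force"])
E
```

```text
[467.51415393  74.02421437 143.22404743] 10.765846642938236 [-6.00865409 -0.5731305  -2.25538456]
```

View pics/s9.png

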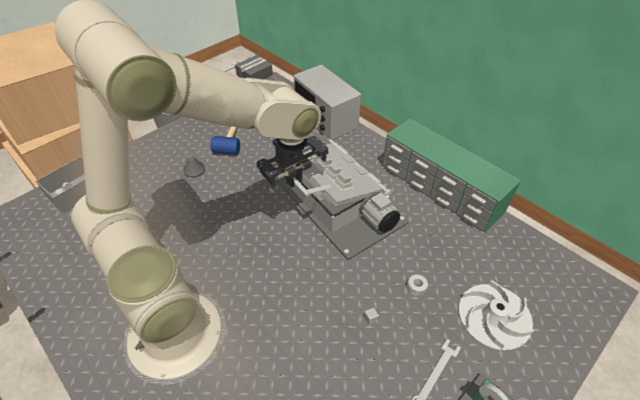

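View pics/w9.png

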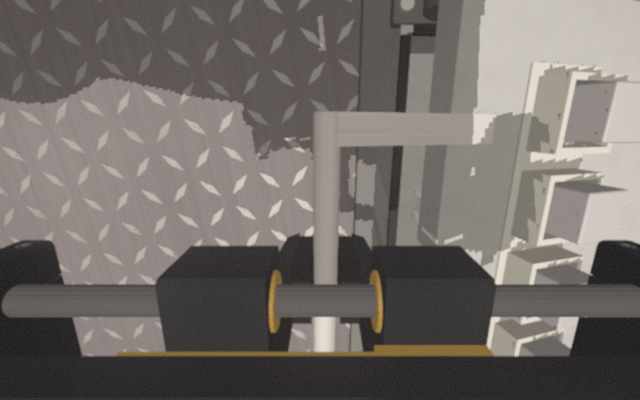

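{"fn": "apply_moves", "kwargs": {"deltas": [0.12, 0, -0.5, 0, 0, 0, 0, 0.33, 0, -1.15, 0, 0, 0, 0, 0.78, 0, -2.28, 0, 0, 0, 0, 1.28, 0, -3.39, 0, 0, 0, 0, 1.83, 0, -4.47, 0, 0, 0, 0, 2.44, 0, -5.52, 0, 0, 0, 0, 3.1, 0, -6.54, 0, 0, 0, 0, 3.82, 0, -7.53, 0, 0, 0, 0, 4.57, 0, -8.47, 0, 0, 0, 0, 4.57, 0, -8.47, 0, 0, 0, 0, 4.57, 0, -8.47, 0, 0, 0, 0]}}

```text
time_s: 18.2
ee_pos: [511.8, 67.3, 229.3]
eef_rot: [3.133, -0.222, -0.007]
force: [-15.1, -3.5, 8.6]
width: 11.2
```

```bash
python3 - <<'E'
from h import *
import cv2
s=telemetry.read_state();cv2.imwrite("pics/w10.png",viewer.camera("wrist"))
print(s["ee_pos"],s["width"],s["force"],s["q"].round(2))
d=s["ee_pos"]-np.array([457.26,75.57,71.13]); ex=np.array([.9898,-.1426,0])
print("th",np.arctan2(d[2],243-d@ex), np.hypot(d[2],243-d@ex))
E
```

```text
[511.84115742  67.34706495 229.28311351] 11.21761126310024 [-15.06870876  -3.52376171   8.58396457] [-0.1   0.3   1.54 -0.    1.31  0.05]
th 0.699902950393738 245.52467605173905
```

View pics/w10.png

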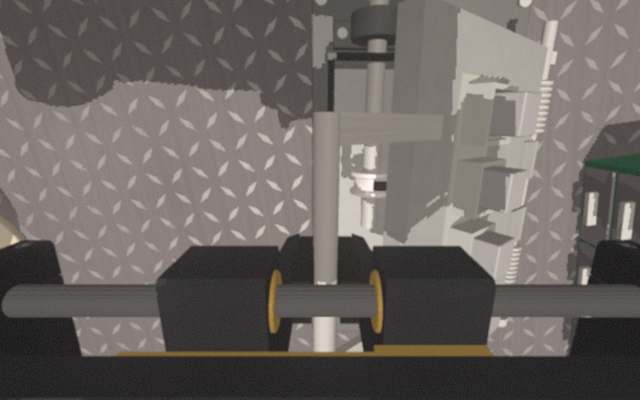

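{"fn": "apply_moves", "kwargs": {"deltas": [-0.1, 0, -0.05, 0, 0, 0.0, 0, -0.2, 0, -0.12, 0, 0, 0, 0, -0.2, 0, -0.12, 0, 0, 0, 0]}}

```text
time_s: 18.62
ee_pos: [512.3, 67.2, 230.2]
eef_rot: [3.133, -0.223, 0.003]
force: [14.7, -2.6, -14.6]
width: 11.0
```

```bash
cat > st.py <<'E'
from h import *
s=telemetry.read_state()
d=s["ee_pos"]-np.array([457.26,75.57,71.13]); ex=np.array([.9898,-.1426,0])
th=np.arctan2(d[2],243-d@ex)
print(s["time_s"],s["ee_pos"],s["width"],s["force"],"th",th, np.hypot(d[2],243-d@ex))
o=np.array([-np.cos(th)*ex[0],-np.cos(th)*ex[1],np.sin(th)]);t=np.array([np.sin(th)*ex[0],np.sin(th)*ex[1],np.cos(th)])
print("radial-out",s["force"]@o,"tangential-up",s["force"]@t,s["ft_torque"],"lat",s["force"]@np.array([.1426,.9898,0]))
E
python3 st.py
```

```text
18.625 [512.25129586  67.15876223 230.24667576] 10.997178231897085 [ 14.658871    -2.58058693 -14.6277088 ] th 0.7040354087042426 245.81639119723755
radial-out -20.808549645649215 tangential-up -1.5196834022571086 [-0.43713773 -2.03294533 -0.09882918] lat -0.4639099412479857
```

{"fn": "apply_moves", "kwargs": {"deltas": [0.3, 0, -0.35, 0, 0, 0, 0, 0.79, 0, -0.92, 0, 0, 0, 0, 1.64, 0, -1.8, 0, 0, 0, 0, 2.52, 0, -2.63, 0, 0, 0, 0, 3.45, 0, -3.42, 0, 0, 0, 0, 3.45, 0, -3.42, 0, 0, 0, 0]}}

```text
time_s: 19.38
ee_pos: [547.0, 61.9, 265.7]
eef_rot: [3.133, -0.223, 0.005]
force: [-3.9, -3.4, 3.2]
width: 11.0
```

```bash
python3 st.py; python3 - <<'E'
from rig import viewer
import cv2
i=viewer.camera("side");cv2.imwrite("pics/s11.png",cv2.resize(i[100:270,220:430],None,fx=3.5,fy=3.5,interpolation=cv2.INTER_CUBIC))
E
```

```text
19.375 [546.9595229   61.94292329 265.71945229] 10.966845606883629 [-3.88406802 -3.42755426  3.24458524] th 0.9067986290355511 247.086776509223
radial-out 4.623230037283263 tangential-up -0.6431751743437307 [-0.60944099  0.84833302 -0.02338991] lat -3.9464613037690155
```

View pics/s11.png

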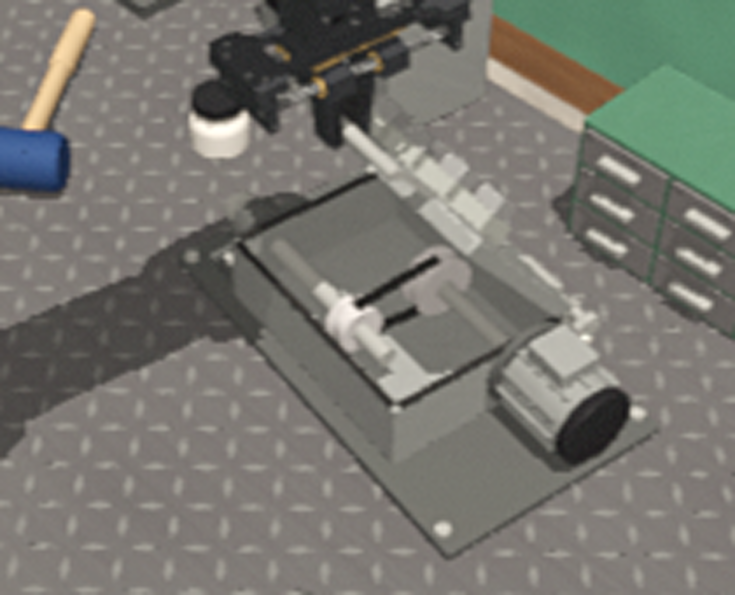

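{"fn": "apply_moves", "kwargs": {"deltas": [0.35, 0, -0.27, 0, 0, 0, 0, 0.89, 0, -0.68, 0, 0, 0, 0, 1.68, 0, -1.24, 0, 0, 0, 0, 2.5, 0, -1.76, 0, 0, 0, 0, 3.13, 0, -2.13, 0, 0, 0, 0, 3.66, 0, -2.43, 0, 0, 0, 0, 3.66, 0, -2.43, 0, 0, 0, 0, 3.66, 0, -2.43, 0, 0, 0, 0, 3.66, 0, -2.43, 0, 0, 0, 0, 3.66, 0, -2.43, 0, 0, 0, 0]}}

```text
time_s: 20.68
ee_pos: [582.9, 56.6, 289.8]
eef_rot: [3.132, -0.223, 0.005]
force: [-1.0, -6.2, 0.2]
width: 11.0
```

```bash
python3 st.py; python3 - <<'E'
from rig import viewer
from h import *
import cv2
s=telemetry.read_state()
i=viewer.camera("side");cv2.imwrite("pics/s12.png",cv2.resize(i[100:230,280:430],None,fx=5,fy=5,interpolation=cv2.INTER_CUBIC))
ex=np.array([.9898,-.1426,0]);ey=np.array([.1426,.9898,0])
H=np.array([698.0,40.75,86])
for th in (1.0,1.04,1.08):
    b=H+243*(-np.cos(th)*ex+np.array([0,0,np.sin(th)]))
    e=b.copy(); # right end of bar & cover corner
    f=H+185*(-np.cos(th)*ex+np.array([0,0,np.sin(th)]))-125*ey
    n=np.sin(th)*ex+np.array([0,0,np.cos(th)])
    print(th,"bar",b.round(1),"barRend",((proj("side",b-61*ey)-[280,100])*5+2).round(),"corner",((proj("side",f)-[280,100])*5+2).round(),"hinge Rend",((proj("side",H-125*ey)-[280,100])*5+2).round())
E
```

```text
20.675 [582.85144216  56.58923915 289.78144198] 11.01796372394221 [-0.95835295 -6.21095156  0.21235241] th 1.0830890789848542 247.50857373592126
radial-out 0.21706734833879301 tangential-up 0.04394572256047183 [-0.91962432  0.37912602 -0.05108579] lat -6.284260987861535
1.0 bar [568.   59.5 290.5] barRend [290. 207.] corner [410. 321.] hinge Rend [521. 447.]
1.04 bar [576.2  58.3 295.6] barRend [303. 193.] corner [420. 311.] hinge Rend [521. 447.]
1.08 bar [584.6  57.1 300.3] barRend [317. 180.] corner [430. 301.] hinge Rend [521. 447.]
```

View pics/s12.png

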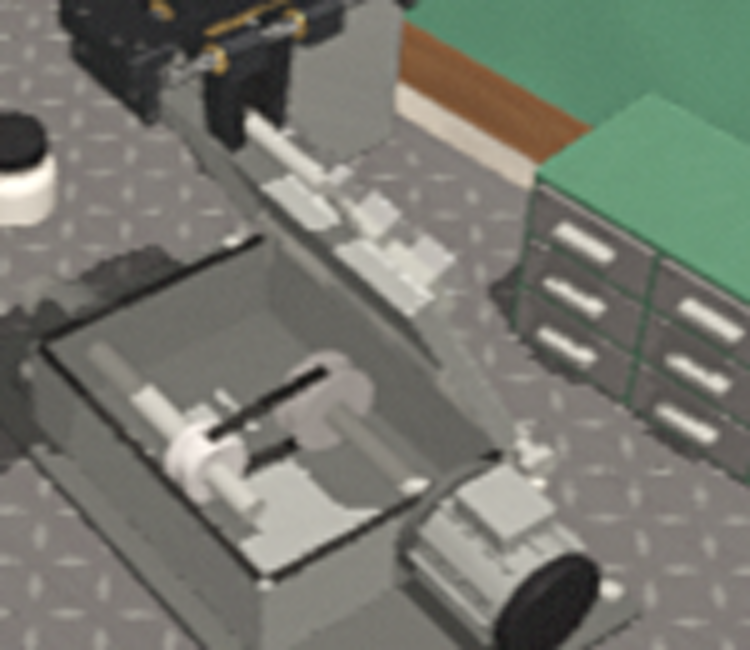

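{"fn": "apply_moves", "kwargs": {"deltas": [-0.2, 0, 0.11, 0, 0, 0, 0, -0.49, 0, 0.27, 0, 0, 0, 0, -1.32, 0, 0.78, 0, 0, 0, 0, -2.13, 0, 1.31, 0, 0, 0, 0, -2.92, 0, 1.87, 0, 0, 0, 0, -3.69, 0, 2.47, 0, 0, 0, 0, -4.16, 0, 2.86, 0, 0, 0, 0, -4.16, 0, 2.86, 0, 0, 0, 0, -4.16, 0, 2.86, 0, 0, 0, 0, -4.16, 0, 2.86, 0, 0, 0, 0, -4.16, 0, 2.86, 0, 0, 0, 0]}}

```text
time_s: 22.1
ee_pos: [541.9, 62.9, 261.2]
eef_rot: [3.133, -0.223, 0.005]
force: [-0.9, 5.6, 0.0]
width: 11.0
```

```bash
python3 st.py; python3 - <<'E'
from rig import viewer
from h import *
import cv2
s=telemetry.read_state()
i=viewer.camera("side");cv2.imwrite("pics/s13.png",cv2.resize(i[100:230,280:430],None,fx=5,fy=5,interpolation=cv2.INTER_CUBIC))
cv2.imwrite("pics/w13.png",viewer.camera("wrist"))
ex=np.array([.9898,-.1426,0]);ey=np.array([.1426,.9898,0])
H=np.array([698.0,40.75,86])
for th in (.78,.86,.935):
    b=H+243*(-np.cos(th)*ex+np.array([0,0,np.sin(th)]))
    f=H+185*(-np.cos(th)*ex+np.array([0,0,np.sin(th)]))-125*ey
    print(th,"bar",b.round(1),"barRend",((proj("side",b-61*ey)-[280,100])*5+2).round(),"corner",((proj("side",f)-[280,100])*5+2).round())
E
```

```text
22.1 [541.90822269  62.85792796 261.21364599] 11.013279370977704 [-0.93332921  5.63258509  0.02554738] th 0.8791726966947737 246.79409032249657
radial-out 1.1211478664877825 tangential-up -1.313873666369218 [ 0.78838771  0.00349028 -0.06193357] lat 5.442039977236705
0.78 bar [527.   65.4 256.9] barRend [224. 287.] corner [360. 381.]
0.86 bar [541.1  63.4 270.2] barRend [247. 257.] corner [377. 359.]
0.935 bar [555.2  61.3 281.5] barRend [269. 230.] corner [394. 338.]
```

View pics/s13.png

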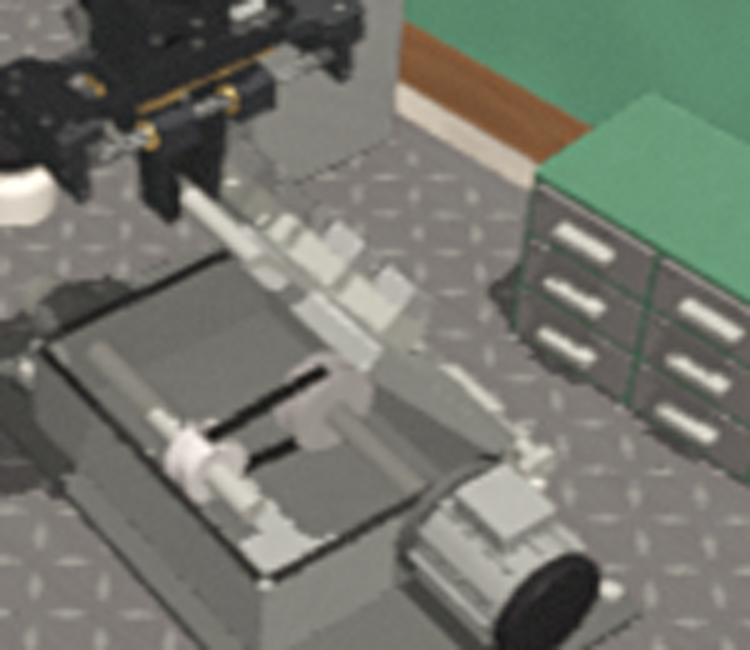

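View pics/w13.png

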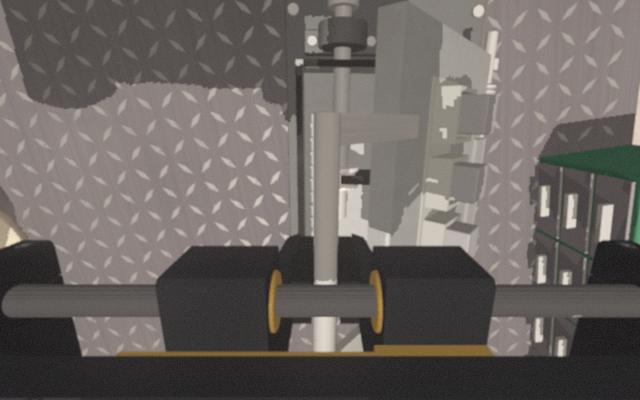

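```bash
python3 -c "
from rig import order
print(order.finish_job())"; python3 st.py
```

```text
the job is handed in; nothing more can be done
None
the job is handed in; nothing more can be done
```

The job is handed in at about 22 s, with the gripper holding the cover still at about 0.87 rad (50°). I put two spare slugs in the empty pockets, 3 and 4, with the cover shut. I then raised the cover by its bar to about 1.07 rad (61°) and eased it back. Every move was slow, at most about 0.4 rad/s.

**Last checks:**
- **Angle:** the arm geometry gave 0.865 to 0.88 rad, and the side picture agreed at about 0.86. Both are inside the 0.78 to 0.935 limits.
- **Hold:** the fingers were shut on the bar at 11 mm. The cover pressed on them with about 1.3 N in the closing direction, as it should just below balance.
- **Slugs:** both placed slugs looked square and fully seated after release. They still appeared to be in their pockets in the last side picture, but I did not measure each one with the cover tilted. I never touched the slugs in pockets 1 and 2.
- **Bench:** I touched nothing else on the bench and saw nothing shifted in the pictures, though I did not measure the other things again at the end.

**Disagreement:** during the lift the bar seems to have slipped about 4 mm towards the fingertips. The arm's path then pulled on the hinge with up to about 20 N at around 0.7 rad. I corrected the path, and the pull dropped to about 1 N by the end.

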